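# Hang the lift-off door on the sample cupboard

### The job

The small sample cupboard on the counter has lost its door. Take the door with the two hinge eyes out of its wooden stand and hang it on the cupboard: lower both eyes together, gently and without dropping it, onto the two upright hinge pins until they are fully home, and let go. The door may hang open at any angle; leave the plain panel without eyes standing in its own stand.

Things in the scene. Friction and masses are not known exactly. Their poses are not given: they have to be found in the camera images.
- door: Grey door upright in a fixed slotted stand (top at z 55 mm; lift straight up 45+). 0.4 kg (0.8 to 1.25 x). Origin: on the hinge axis at the lower eye's underside, z up. Panel x -7..7, y 18..178, z -20..180 mm. Two steel eyes: undersides z 0 and 130, bore 22, outside 32, height 18. Handle on +x face, y 160, z 40..100, 25 out. Balance y 92. Start: yaw within 0.35 of 0 (eyes toward world -y), origin z 30.
- panel: Bystander to leave standing: plain grey panel 14 x 160 x 200 mm with a bar handle but no eyes, upright in a like stand (84 x 110, 55 high, centred under it), 130 mm or more in x nearer or farther than the door's stand. Origin: centre of its underside, 10 mm above the table; x thickness, y width, z up.
- lower_pin (a point): Lower hinge pin's seat: top centre of its shoulder, 35 mm above the table, where the door's origin comes to rest. Pin rises 26 mm, dia 17 tapering to 6. Axes of the fixed cupboard: -x straight out of its open front (world +y within 0.3 rad), z up. Cupboard spans x 30..190, y -188..2 mm here, top 220 above table. Space for the door opened square (its +y along this -x) is clear.
- upper_pin (a point): Upper hinge pin's seat, 130 mm straight above the lower (165 above the table); same pin, shoulder (28 mm disc) and axes; its 8 mm thick bracket runs back to the cupboard. Bring the door in level from the front, origin 30..75 mm above the lower seat, so that each eye passes over its own pin (the lower eye under the upper bracket), then lower.
There are look-alikes about, which are no part of the job. Leave any pink or red look-alike of the door alone.

How it is judged (in metres and radians):
At the end, for the whole second after the job is handed in: The door hangs on both pins: its origin within 8 mm horizontally and 6 mm in height of the lower pin's seat, upright within 10 degrees, released and at rest at any opening angle; the plain panel still upright within 10 degrees and within 30 mm of its start (horizontal distance between door and lower_pin below 0.008 m and z of door in the frame of lower_pin between -0.006 and 0.006 m and angle between each of door, panel's own z axis and vertical below 0.175 rad and linear speed of door below 0.05 m/s and distance of panel from where it was at the start of the episode below 0.03 m); the robot touches nothing.
It fails at once if the door is dropped onto the pins (falls or is driven faster than 0.5 m/s when over them) (horizontal distance between door and lower_pin below 0.02 m and z of door in the frame of lower_pin below 0.05 m and linear speed of door above 0.5 m/s).
It fails at once if the plain panel is knocked over or taken away (tilted over 30 degrees or moved over 60 mm) (angle between panel's own z axis and vertical above 0.52 rad or distance of panel from where it was at the start of the episode above 0.06 m).
It also fails if it takes over 42 s, if anything falls off the work surface, if the arm or the gripper's body presses on something with over 40 N, if the wrist force passes 120 N, or if a joint passes its speed limit or range.

### The arm

A 6-joint arm with a two-finger parallel gripper is mounted at the origin on the work surface. World frame = base frame: x ahead of the robot, y to its left, z up, the work surface at z = 0. Lengths are in mm, angles in rad, forces in N, time in s.
With the tool pointing down it reaches from about 425 to 925 mm from the base axis. Payload 12.5 kg.
Tool frame: the origin (TCP) lies midway between the tips of the shut fingers; the grasp point (between the pads) lies arm.grip_point_offset behind it (arm.grip_point_offset is the distance from the TCP to the grasp point, in mm); z points along the fingers, y is the direction in which the jaws open and shut (so a half turn about z gives the same grasp; the last joint's range is limited). The gripper opens to 85 mm and grips with 20 to 120 N. Pads are 22 mm wide; open, the fingers measure 114 mm over their backs; the gripper's body (76 mm by 85 mm) begins 54 mm behind the grasp point. The pads swing forward as they close: fully open they stand 13 mm farther back than shut.
Start: joints at [-1.412, 0.491, 1.559, -0, 1.092, -0.106], TCP at [163.595, -603.226, 231.327] pointing down, gripper open.
Joint ranges: [-3.1, 3.1], [-0.84, 2.19], [0.05, 2.79], [-1.13, 4.28], [0.06, 2.93], [-2.69, 2.69]. Speed limits (rad/s): [2.22, 2.22, 2.79, 3.14, 3.14, 3.14].

### API

Orientations are given as a rotation vector (axis times angle).
In Python, from station import arm gives the robot as it stands.
- The arm moves only by the tool drive_tool, never from a script. Its argument "deltas" is a list of rows, each a list of 7 numbers: the shift along the tool's x, y, z in cm, then the turn, a rotation vector about the tool's x, y, z in degrees, then the gripper command: -1 is fully open, 1 is shut, values between are in proportion. A call has 1 to 12 rows; each row shifts and turns the commanded pose from where the row before left it, along the tool's axes as they then stand; what a row does not reach is not made up. A row lasts 1/12 s, in which the tool goes at most 41.7 mm and 7.16 degrees, less where a joint would pass 70% of its speed; a pose out of reach is approached as far as the arm can. A call is refused whole if a number of a shift passes 4.17 or a number of a turn 7.16, either way. A call with a gripper value outside its range is refused whole. The fingers move at their own pace and stop on an object; the grip force is fixed at half the most. Time passes only in rows, so rows that do not move let the fingers close. It gives the time, the measured TCP pose, the force and the opening at its end, in the units of the state.
- arm.get_obs(): the state, without advancing time (a new reading comes with each control period).
- arm.snapshot(name): name is "side" or "top"; returns a dict with "color" (480x640x3 uint8, red, green, blue), "K" (3x3 intrinsics, pixels), "R" (3x3) and "t" (3): a world point X has camera coordinates R X + t. Camera axes: x right, y down, z forward; pixel columns grow to the right and rows downward; lengths in mm; the calibration is good to about 2 mm. A picture is of the moment at which its call begins. There is no depth.
- arm.hand_in(): hands the job in, once; it reports no verdict.
The state is a dict: "t": time; "q": joint angles; "joint_vel": joint speeds; "tau": joint torques, N m; "eef_pos": TCP position; "ee_rot": TCP orientation; "contact_force": force on the tool from outside, world axes, zero at the start; "wrist_torque": the same for the moment, N m; "opening": finger opening in mm.
Only numpy, scipy, OpenCV 4.12 (cv2) and the standard library are available. Lean on these libraries where they do the work, as an engineer would, in place of code of your own. Each camera call takes 0.05 s, during which the arm holds its last target. There are 200 camera calls.

## Working session

There is one attempt and no reset: what is moved stays moved. The work goes in short steps, Python scripts to look and compute and a tool call to move; the robot and the scene stay as the last step left them, time stands still between calls to the robot, and variables do not carry over. Pictures are saved under pics/ and viewed, about 8 in all and at most 12, crops included, and the job is handed in when it is done.

Besides the shell and the picture viewer there is one more tool, called after "Request:" as name([rows], argument=value, ...), one row to a line, values as JSON. drive_tool: Moves the arm, as the interface text tells. Its arguments: {"type":"object","properties":{"deltas":{"type":"array","items":{"type":"array","items":{"type":"number"}}}},"required":["deltas"]}

```bash
mkdir -p pics; python3 - <<'E'
from station import arm
import cv2,pickle,numpy as np
for n in("side","top"):
    s=arm.snapshot(n);cv2.imwrite(f"pics/{n}0.png",s["color"][:,:,::-1]);pickle.dump(s,open(f"{n}0.pkl","wb"))
    print(n,s["K"].tolist(),(-s["R"].T@s["t"]).round(1),s["R"].round(3).tolist())
o=arm.get_obs();print(o["eef_pos"],o["ee_rot"],o["opening"],arm.grip_point_offset)
E
```

```text
side [[589.795387192141, 0.0, 324.25781398677594], [0.0, 589.795387192141, 239.5056000947558], [0.0, 0.0, 1.0]] [-476.8  -54.3 1124.2] [[0.066, -0.998, -0.016], [-0.729, -0.037, -0.684], [0.682, 0.056, -0.73]]
top [[552.680614790341, 0.0, 321.32574790088495], [0.0, 552.680614790341, 240.71855165873959], [0.0, 0.0, 1.0]] [ 394.4   25.6 1200.9] [[0.006, -1.0, 0.001], [-0.999, -0.006, -0.037], [0.037, -0.001, -0.999]]
[ 163.54824879 -603.00461017  230.76352549] [-3.11306444e+00 -4.14556893e-01  6.97042530e-05] 85.27748578467565 18.700000000000003
```

View pics/side0.png

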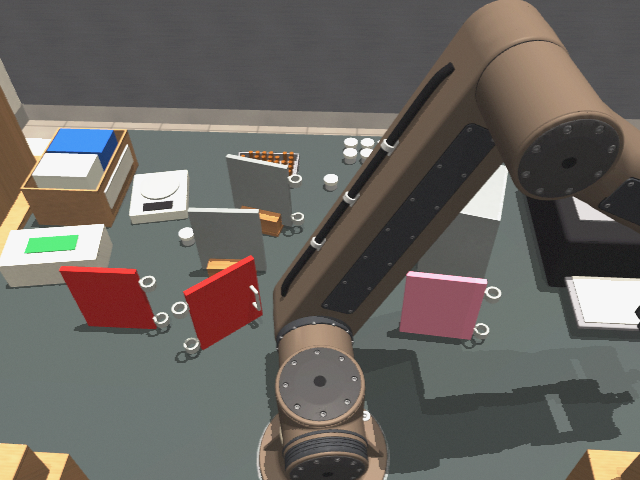

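View pics/top0.png

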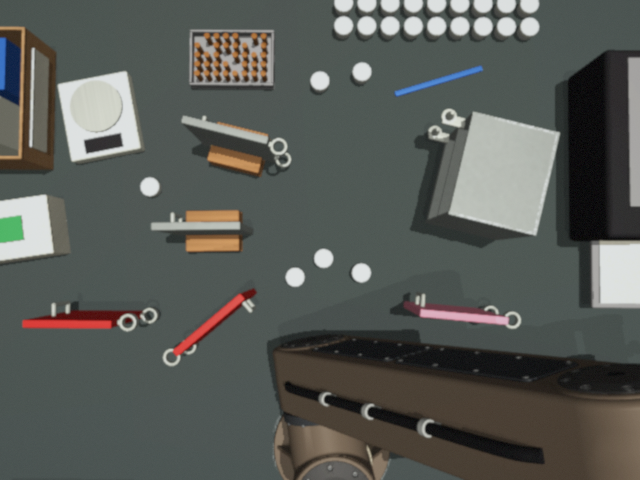

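The side and top views show these door candidates:

| Candidate | Top-view pixel | Verdict |
|---|---|---|
| Grey with eyes, in stand | (225,132), eyes (278,146)/(284,158) | the door |
| Grey without eyes, in stand | (195,227) | panel, leave standing |
| Red | (80,320) | leave |
| Red | (212,322) | leave |
| Pink | (460,312) | leave |

The cupboard is at (500,175), with pins near (449,117) and (435,133). I'll check these in close crops.

```bash
python3 - <<'E'
import cv2,numpy as np
t=cv2.imread("pics/top0.png");s=cv2.imread("pics/side0.png")
def c(i,u,v,w=100,h=75):
    m=cv2.resize(i[v:v+h,u:u+w],(400,300),interpolation=cv2.INTER_CUBIC)
    for k in range(0,w,10): cv2.line(m,(k*4,0),(k*4,4 if k%50 else 12),(0,255,255),1)
    for k in range(0,h,10): cv2.line(m,(0,k*4),(4 if k%50 else 12,k*4),(0,255,255),1)
    return m
cv2.imwrite("pics/crop1.png",np.vstack([np.hstack([c(t,175,105),c(t,225,105)]),np.hstack([c(t,415,85),c(s,215,150)])]))
E
```

```text
(no output)
```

View pics/crop1.png

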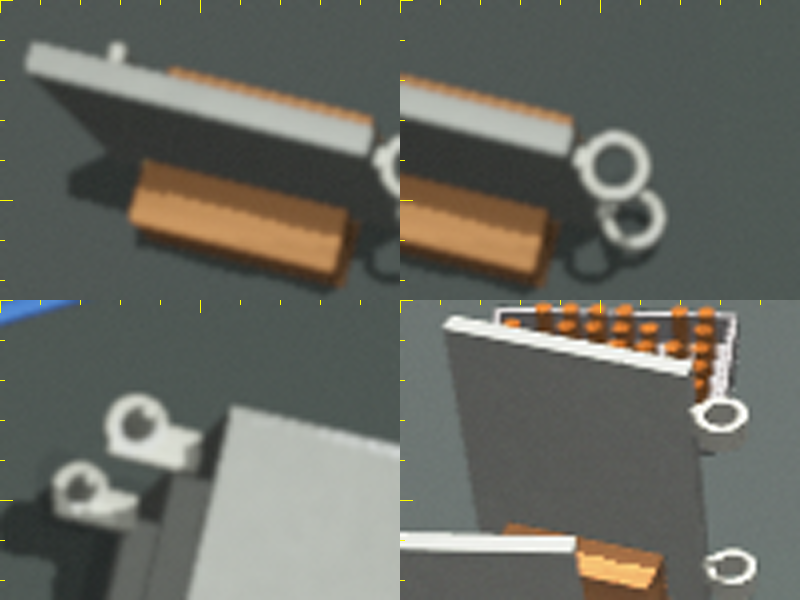

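Crop 1 confirms the choice: the door has two eyes, with ring centres at (278.3,146.3) and (283.3,159.5). The panel in front of it has none. The pin shoulders are at about (449.2,116.3) for the upper and (435,132) for the lower.

```bash
cat > h.py <<'E'
import numpy as np,pickle
def back(s,u,v,z):
    d=s["R"].T@np.linalg.inv(s["K"])@[u,v,1];c=-s["R"].T@s["t"];return c+d*(z-c[2])/d[2]
def proj(s,X):
    p=s["K"]@(s["R"]@X+s["t"]);return p[:2]/p[2]
E
python3 - <<'E'
from h import *
t=pickle.load(open("top0.pkl","rb"));s=pickle.load(open("side0.pkl","rb"))
for n,u,v,z in[("eyeU",278.3,146.3,178),("eyeL",283.3,159.5,48),("pl",182.5,119.2,210),("pr",267.5,139.2,210),("pinU",449.2,116.3,165),("pinL",435,132,35),
  ("cupFar",473,113,220),("cupFrontNear",449,221,220),("cupBackFar",558,130,220)]:
    print(n,back(t,u,v,z).round(1))
for n,u,v,z in[("eyeU",295.2,178.5,178),("eyeL",298,216.5,48),("pl",226.5,155.5,210),("pr",287,167,210)]: print("side",n,back(s,u,v,z).round(1))
E
```

```text
eyeU [607.4 106.1 178. ]
eyeL [606.7 105.5  48. ]
pl [649.  277.2 210. ]
pr [613.6 123.2 210. ]
pinU [ 669.4 -215.6  165. ]
pinL [ 670.1 -215.6   35. ]
cupFar [ 661.1 -245.5  220. ]
cupFrontNear [ 466.9 -202.1  220. ]
cupBackFar [ 631.4 -397.5  220. ]
side eyeU [606.9 103.  178. ]
side eyeL [606.8 102.4  48. ]
side pl [647.8 275.4 210. ]
side pr [611.1 121.5 210. ]
```

Top and side agree within about 3 mm:
- **Door:** origin (607,105), yaw about -0.226, eyes stacked vertically.
- **Pin:** (669.8,-215.6), with about the same yaw needed at the cupboard.

I'll grasp at door y=98, around (629,200.6). First I'll lift and turn to align the tool.

Request:
drive_tool([
  [0, 0, -1.1, 0, 0, -6.88, -1],
  [0, 0, -1.1, 0, 0, -6.88, -1],
  [0, 0, -1.1, 0, 0, -6.88, -1],
  [0, 0, -1.1, 0, 0, -6.88, -1],
  [0, 0, -1.1, 0, 0, -6.88, -1],
  [0, 0, -1.1, 0, 0, -6.88, -1],
  [0, 0, -1.1, 0, 0, -6.88, -1],
  [0, 0, -1.1, 0, 0, -6.88, -1],
  [0, 0, -1.1, 0, 0, -6.88, -1],
  [0, 0, 0, 0, 0, 0, -1],
])

```text
t: 0.93
eef_pos: [163.7, -603.6, 332.1]
ee_rot: [2.45, 1.963, -0.002]
contact_force: [0.1, -0.2, 0.4]
opening: 85.3
```

Request:
drive_tool([
  [3.2, 1.0, 0, 0, 0, 0, -1],
  [3.7, 1.14, 0, 0, 0, 0, -1],
  [3.7, 1.14, 0, 0, 0, 0, -1],
  [3.7, 1.14, 0, 0, 0, 0, -1],
  [3.7, 1.14, 0, 0, 0, 0, -1],
  [3.7, 1.14, 0, 0, 0, 0, -1],
  [3.7, 1.14, 0, 0, 0, 0, -1],
  [3.7, 1.14, 0, 0, 0, 0, -1],
  [3.7, 1.14, 0, 0, 0, 0, -1],
  [3.7, 1.14, 0, 0, 0, 0, -1],
  [3.7, 1.14, 0, 0, 0, 0, -1],
  [3.7, 1.14, 0, 0, 0, 0, -1],
])

```text
t: 1.93
eef_pos: [394.0, -203.7, 329.7]
ee_rot: [-2.462, -1.951, 0.0]
contact_force: [1.1, -0.7, 0.1]
opening: 85.3
```

Request:
drive_tool([
  [3.7, 1.14, 0, 0, 0, 0, -1],
  [3.7, 1.14, 0, 0, 0, 0, -1],
  [3.7, 1.14, 0, 0, 0, 0, -1],
  [3.7, 1.14, 0, 0, 0, 0, -1],
  [3.7, 1.14, 0, 0, 0, 0, -1],
  [3.7, 1.14, 0, 0, 0, 0, -1],
  [3.7, 1.14, 0, 0, 0, 0, -1],
  [3.7, 1.14, 0, 0, 0, 0, -1],
  [3.7, 1.14, 0, 0, 0, 0, -1],
  [3.7, 1.14, 0, 0, 0, 0, -1],
  [3.0, 1.14, 0, 0, 0, 0, -1],
  [0, 0, 0, 0, 0, 0, -1],
])

```text
t: 2.93
eef_pos: [606.9, 160.6, 328.2]
ee_rot: [-2.457, -1.955, 0.001]
contact_force: [0.8, -0.2, -0.3]
opening: 85.3
```

Request:
drive_tool([
  [2.2, 0.63, 0, 0, 0, 0, -1],
  [2.2, 0.63, 0, 0, 0, 0, -1],
  [0, 0, -0.0, 0, 0, 0, -1],
  [0, 0, 2.5, 0, 0, 0, -1],
  [0, 0, 2.5, 0, 0, 0, -1],
  [0, 0, 2.5, 0, 0, 0, -1],
  [0, 0, 1.5, 0, 0, 0, -1],
  [0, 0, 0, 0, 0, 0, -1],
])

```text
t: 3.6
eef_pos: [625.7, 195.3, 236.2]
ee_rot: [-2.458, -1.952, 0.009]
contact_force: [0.1, -0.1, -0.5]
opening: 85.4
```

```bash
python3 - <<'E'
from station import arm
import cv2,numpy as np
a=arm.snapshot("side")["color"][100:300,180:380,::-1];b=arm.snapshot("top")["color"][60:260,120:320,::-1]
cv2.imwrite("pics/p1.png",cv2.resize(np.hstack([a,b]),(800,400),interpolation=cv2.INTER_CUBIC))
o=arm.get_obs();print(o["eef_pos"],o["contact_force"])
E
```

```text
[627.17994503 195.86944361 240.19672132] [ 0.18054887 -0.20390575  1.13282582]
```

View pics/p1.png

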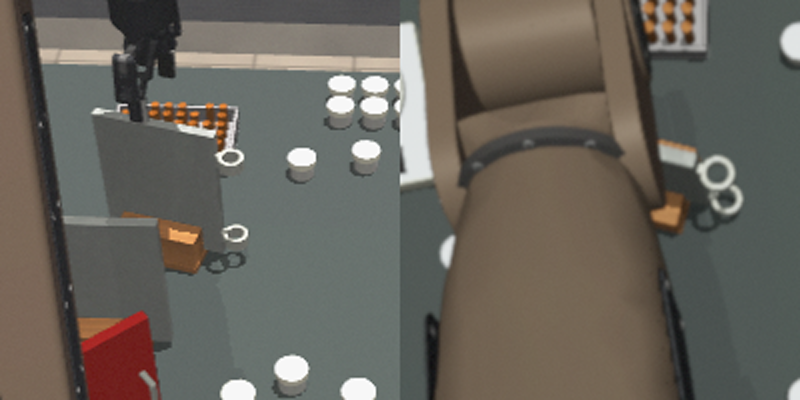

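The side view shows the fingers straddling the grey door's top edge at about (135,110) in the crop, and the eyes are clear. Next I descend and grip.

Request:
drive_tool([
  [0, 0, 2, 0, 0, 0, -1],
  [0, 0, 2, 0, 0, 0, -1],
  [0, 0, 2, 0, 0, 0, -1],
  [0, 0, 1.3, 0, 0, 0, -1],
  [0, 0, 0, 0, 0, 0, -1],
  [0, 0, 0, 0, 0, 0, 1],
  [0, 0, 0, 0, 0, 0, 1],
  [0, 0, 0, 0, 0, 0, 1],
  [0, 0, 0, 0, 0, 0, 1],
  [0, 0, 0, 0, 0, 0, 1],
  [0, 0, 0, 0, 0, 0, 1],
  [0, 0, 0, 0, 0, 0, 1],
])

```text
t: 4.7
eef_pos: [627.8, 196.4, 168.0]
ee_rot: [2.456, 1.957, 0.002]
contact_force: [1.1, -0.6, 4.4]
opening: 13.2
```

Request:
drive_tool([
  [0, 0, 0, 0, 0, 0, 1],
  [0, 0, 0, 0, 0, 0, 1],
  [0, 0, 0, 0, 0, 0, 1],
  [0, 0, 0, 0, 0, 0, 1],
  [0, 0, 0, 0, 0, 0, 1],
  [0, 0, 0, 0, 0, 0, 1],
])

```text
t: 5.2
eef_pos: [627.8, 196.4, 167.9]
ee_rot: [2.457, 1.957, 0.002]
contact_force: [1.1, -1.1, 5.6]
opening: 13.3
```

Request:
drive_tool([
  [0, 0, -0.3, 0, 0, 0, 1],
  [0, 0, -0.6, 0, 0, 0, 1],
  [0, 0, -0.6, 0, 0, 0, 1],
  [0, 0, -0.6, 0, 0, 0, 1],
  [0, 0, -0.6, 0, 0, 0, 1],
  [0, 0, -0.6, 0, 0, 0, 1],
  [0, 0, -0.6, 0, 0, 0, 1],
  [0, 0, -0.6, 0, 0, 0, 1],
  [0, 0, -0.6, 0, 0, 0, 1],
  [0, 0, -0.6, 0, 0, 0, 1],
  [0, 0, -0.5, 0, 0, 0, 1],
  [0, 0, 0, 0, 0, 0, 1],
])

```text
t: 6.2
eef_pos: [627.5, 196.5, 230.6]
ee_rot: [2.456, 1.957, 0.002]
contact_force: [0.5, 0.0, -3.7]
opening: 13.5
```

The door is held: the wrist shows about 4 N of weight and the opening is 13.5 mm. Next I move to a point 70 mm in front of the pins, staying level.

Request:
drive_tool([
  [-1.0, 0.6, 0, 0, 0, 0, 1],
  [-2.0, 1.2, 0, 0, 0, 0, 1],
  [-2.3, 1.3, 0, 0, 0, 0, 1],
  [-2.3, 1.3, 0, 0, 0, 0, 1],
  [-2.3, 1.3, 0, 0, 0, 0, 1],
  [-2.3, 1.3, 0, 0, 0, 0, 1],
  [-2.3, 1.3, 0, 0, 0, 0, 1],
  [-2.3, 1.3, 0, 0, 0, 0, 1],
  [-2.3, 1.3, 0, 0, 0, 0, 1],
  [-2.0, 1.2, 0, 0, 0, 0, 1],
  [-1.5, 0.8, 0, 0, 0, 0, 1],
  [-0.2, 0.1, 0, 0, 0, 0, 1],
])

```text
t: 7.2
eef_pos: [703.5, -58.4, 228.5]
ee_rot: [2.46, 1.954, -0.001]
contact_force: [-0.3, -0.2, -4.3]
opening: 13.1
```

Request:
drive_tool([
  [0, 0, 0, 0, 0, 0, 1],
  [0, 0, 0, 0, 0, 0, 1],
  [0, 0, 0, 0, 0, 0, 1],
])

```text
t: 7.45
eef_pos: [702.9, -53.9, 229.3]
ee_rot: [-2.456, -1.959, 0.0]
contact_force: [0.4, 0.5, -4.8]
opening: 13.6
```

```bash
python3 - <<'E'
from station import arm
import cv2,numpy as np,pickle
S=arm.snapshot("side");T=arm.snapshot("top");pickle.dump((S,T),open("p2.pkl","wb"))
a=S["color"][130:330,320:520,::-1];b=T["color"][60:260,350:550,::-1]
cv2.imwrite("pics/p2.png",cv2.resize(np.hstack([a,b]),(800,400),interpolation=cv2.INTER_CUBIC))
o=arm.get_obs();print(o["eef_pos"],o["ee_rot"],o["contact_force"])
E
```

```text
[702.95488868 -53.79640373 229.38149453] [-2.45581127e+00 -1.95909997e+00  4.99338909e-05] [ 0.9247381  -0.55888037 -4.40636637]
```

View pics/p2.png

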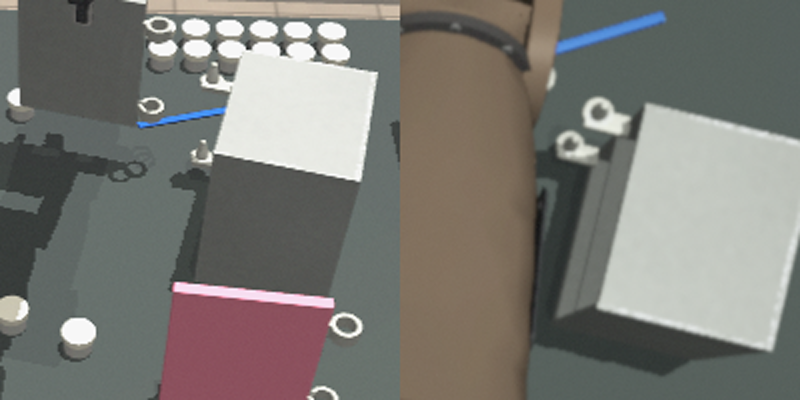

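The side view shows both eyes, at about (399,143) and (395.5,183), and both pins, at about (426.5,170) and (421.5,208.5). The top view is blocked by the forearm over the door. I'll enlarge the side view to measure eyes and pins together.

```bash
python3 - <<'E'
import cv2,pickle
S,T=pickle.load(open("p2.pkl","rb"))
m=cv2.resize(S["color"][133:218,380:440,::-1],(420,595),interpolation=cv2.INTER_CUBIC)
cv2.imwrite("pics/p3.png",m)
E
```

```text
(no output)
```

View pics/p3.png

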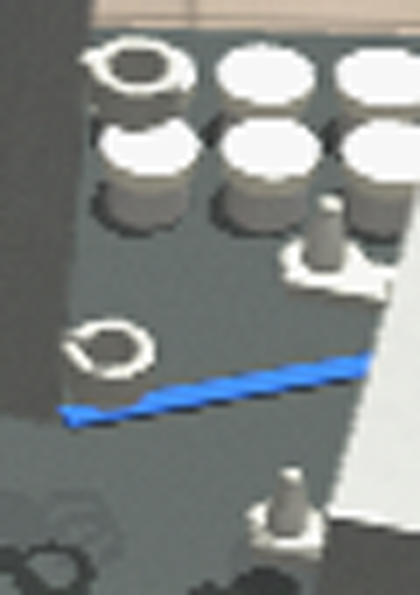

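Enlarged by 7 with origin (380,133), the crop shows:
- Upper eye bore at (139,66), lower at (110,350).
- Upper pin tip at (330,203), base at (322,262).
- Lower pin tip at (290,473), base at (286,522).

```bash
python3 - <<'E'
from h import *
S,T=pickle.load(open("p2.pkl","rb"))
for n,u,v,z in[("eyeU",140,66,239.4),("eyeL",110,350,109.4),("tipU",330,201,191),("tipL",290,471,61),("baseU",322,262,165),("baseL",286,522,35)]:
    print(n,back(S,380+(u+.5)/7-.5,133+(v+.5)/7-.5,z).round(1))
E
```

```text
eyeU [ 682.4 -147.1  239.4]
eyeL [ 681.9 -146.1  109.4]
tipU [ 671.6 -217.2  191. ]
tipL [ 671.8 -216.6   61. ]
baseU [ 669.3 -217.1  165. ]
baseL [ 671.4 -217.8   35. ]
```

Side eye-to-pin shift is (-11.1,-70.5) and top is (-12.4,-71.2), so they agree. In tool axes that is x -7.17 cm, y +0.42 cm, with the origin about 56 mm above the seat.

Request:
drive_tool([
  [-0.4, 0.42, 0, 0, 0, 0, 1],
  [-0.8, 0, 0, 0, 0, 0, 1],
  [-0.9, 0, 0, 0, 0, 0, 1],
  [-0.9, 0, 0, 0, 0, 0, 1],
  [-0.9, 0, 0, 0, 0, 0, 1],
  [-0.9, 0, 0, 0, 0, 0, 1],
  [-0.9, 0, 0, 0, 0, 0, 1],
  [-0.8, 0, 0, 0, 0, 0, 1],
  [-0.5, 0, 0, 0, 0, 0, 1],
  [-0.17, 0, 0, 0, 0, 0, 1],
  [0, 0, 0, 0, 0, 0, 1],
  [0, 0, 0, 0, 0, 0, 1],
])

```text
t: 8.55
eef_pos: [691.2, -125.5, 229.3]
ee_rot: [-2.457, -1.958, -0.0]
contact_force: [0.7, 0.9, -5.5]
opening: 13.3
```

```bash
python3 - <<'E'
from station import arm
import cv2,numpy as np,pickle
S=arm.snapshot("side");T=arm.snapshot("top");pickle.dump((S,T),open("p4.pkl","wb"))
a=cv2.resize(S["color"][133:218,395:452,::-1],(399,595),interpolation=cv2.INTER_CUBIC);b=cv2.resize(T["color"][85:170,405:462,::-1],(399,595),interpolation=cv2.INTER_CUBIC)
cv2.imwrite("pics/p4.png",np.hstack([a,b]))
o=arm.get_obs();print(o["eef_pos"],o["ee_rot"],o["contact_force"])
E
```

```text
[ 691.28000749 -125.28213406  229.26602585] [-2.45661771e+00 -1.95817025e+00 -1.66057721e-05] [-0.62787075  0.61174857 -5.01627119]
```

View pics/p4.png

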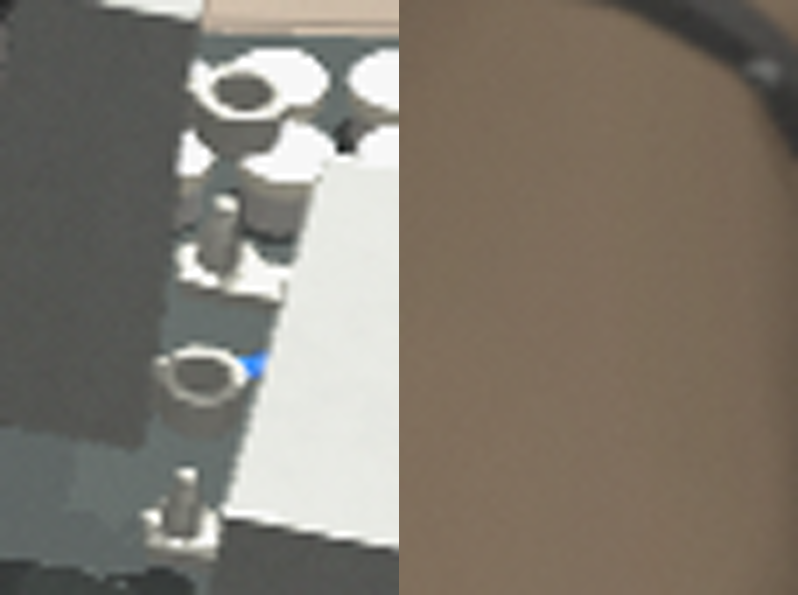

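The top view is fully blocked. In the side crop (origin (395,133), ×7) the upper bore is at (245,92), the lower at (202,375), and the pin tips at (225,201) and (185,471). I'll refine the side measurements.

```bash
python3 - <<'E'
from h import *
S,T=pickle.load(open("p4.pkl","rb"))
for n,u,v,z in[("eyeU",245,92,239.3),("eyeL",202,375,109.3),("tipU",225.5,201,191),("tipL",185.5,471,61),("baseU",217,262,165),("baseL",181.5,522,35)]:
    print(n,back(S,395+(u+.5)/7-.5,133+(v+.5)/7-.5,z).round(1))
E
```

```text
eyeU [ 671.3 -218.7  239.3]
eyeL [ 671.6 -217.8  109.3]
tipU [ 671.6 -217.4  191. ]
tipL [ 671.8 -216.8   61. ]
baseU [ 669.3 -217.1  165. ]
baseL [ 671.4 -218.    35. ]
```

The eyes are over the pins within about 1 mm, so I lower gently while watching the force.

Request:
drive_tool([
  [0.05, 0, 0.3, 0, 0, 0, 1],
  [0, 0, 0.4, 0, 0, 0, 1],
  [0, 0, 0.4, 0, 0, 0, 1],
  [0, 0, 0.4, 0, 0, 0, 1],
  [0, 0, 0.4, 0, 0, 0, 1],
  [0, 0, 0.4, 0, 0, 0, 1],
  [0, 0, 0.4, 0, 0, 0, 1],
  [0, 0, 0.4, 0, 0, 0, 1],
  [0, 0, 0.3, 0, 0, 0, 1],
  [0, 0, 0.2, 0, 0, 0, 1],
  [0, 0, 0, 0, 0, 0, 1],
])

```text
t: 9.57
eef_pos: [691.2, -125.2, 192.7]
ee_rot: [-2.457, -1.957, 0.001]
contact_force: [0.1, 0.2, -4.6]
opening: 13.4
```

Request:
drive_tool([
  [0, 0, 0.2, 0, 0, 0, 1],
  [0, 0, 0.2, 0, 0, 0, 1],
  [0, 0, 0.2, 0, 0, 0, 1],
  [0, 0, 0, 0, 0, 0, 1],
])

```text
t: 9.9
eef_pos: [691.2, -125.2, 186.9]
ee_rot: [-2.457, -1.957, 0.001]
contact_force: [-0.0, 0.3, -4.1]
opening: 13.1
```

Request:
drive_tool([
  [0, 0, 0.2, 0, 0, 0, 1],
  [0, 0, 0.2, 0, 0, 0, 1],
  [0, 0, 0.2, 0, 0, 0, 1],
  [0, 0, 0.2, 0, 0, 0, 1],
  [0, 0, 0.1, 0, 0, 0, 1],
  [0, 0, 0, 0, 0, 0, 1],
])

```text
t: 10.4
eef_pos: [691.2, -125.2, 177.9]
ee_rot: [-2.457, -1.957, 0.001]
contact_force: [-0.4, 0.2, -4.6]
opening: 13.6
```

Request:
drive_tool([
  [0, 0, 0.1, 0, 0, 0, 1],
  [0, 0, 0.1, 0, 0, 0, 1],
  [0, 0, 0.1, 0, 0, 0, 1],
  [0, 0, 0, 0, 0, 0, 1],
])

```text
t: 10.73
eef_pos: [691.3, -125.2, 175.1]
ee_rot: [-2.457, -1.958, 0.0]
contact_force: [-1.1, 0.5, -4.3]
opening: 13.3
```

No side force yet; about 2 mm to go.

Request:
drive_tool([
  [0, 0, 0.1, 0, 0, 0, 1],
  [0, 0, 0.1, 0, 0, 0, 1],
  [0, 0, 0, 0, 0, 0, 1],
])

```text
t: 10.98
eef_pos: [691.2, -125.2, 173.1]
ee_rot: [-2.457, -1.958, 0.0]
contact_force: [0.8, 0.2, -4.3]
opening: 12.8
```

Request:
drive_tool([
  [0, 0, 0.05, 0, 0, 0, 1],
  [0, 0, 0.05, 0, 0, 0, 1],
  [0, 0, 0, 0, 0, 0, 1],
])

```text
t: 11.23
eef_pos: [691.4, -125.2, 172.8]
ee_rot: [2.457, 1.957, 0.0]
contact_force: [-0.3, 1.3, -1.1]
opening: 13.1
```

Contact has begun: the force rose to -1.1 N right at the expected height (172.9). I'll go down slightly more.

Request:
drive_tool([
  [0, 0, 0.05, 0, 0, 0, 1],
  [0, 0, 0, 0, 0, 0, 1],
  [0, 0, 0, 0, 0, 0, 1],
])

```text
t: 11.48
eef_pos: [691.6, -125.2, 172.6]
ee_rot: [2.456, 1.957, 0.001]
contact_force: [-0.3, 2.2, 6.5]
opening: 13.5
```

```bash
python3 - <<'E'
from station import arm
import cv2,numpy as np,pickle
S=arm.snapshot("side")
a=cv2.resize(S["color"][133:218,395:452,::-1],(399,595),interpolation=cv2.INTER_CUBIC)
cv2.imwrite("pics/p5.png",a)
o=arm.get_obs();print(o["eef_pos"],o["contact_force"],o["wrist_torque"])
E
```

```text
[ 691.54853187 -125.20327107  172.61476353] [-0.63660747  1.02160678  5.48191312] [-0.01296643  0.48820701 -0.18562762]
```

View pics/p5.png

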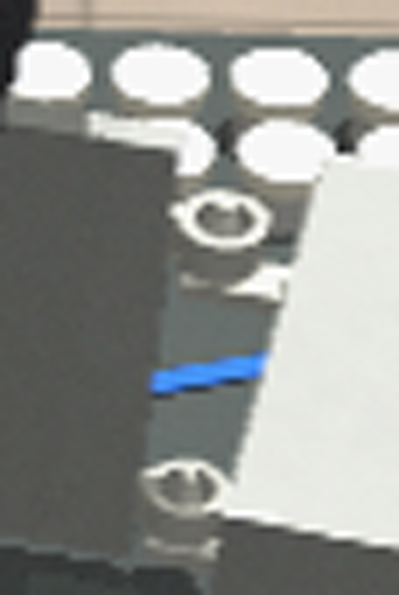

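Both eyes, at (222,217) and (188,487), are down over the pins and resting on the shoulders, with 5.5 N of seat force. Now I release and rise straight up.

Request:
drive_tool([
  [0, 0, 0, 0, 0, 0, 0.6],
  [0, 0, 0, 0, 0, 0, 0.3],
  [0, 0, 0, 0, 0, 0, 0],
  [0, 0, 0, 0, 0, 0, -0.5],
  [0, 0, 0, 0, 0, 0, -1],
  [0, 0, 0, 0, 0, 0, -1],
  [0, 0, 0, 0, 0, 0, -1],
  [0, 0, 0, 0, 0, 0, -1],
])

```text
t: 12.2
eef_pos: [691.3, -125.2, 171.7]
ee_rot: [2.457, 1.958, -0.0]
contact_force: [0.6, -0.1, 0.3]
opening: 85.4
```

Request:
drive_tool([
  [0, 0, -0.5, 0, 0, 0, -1],
  [0, 0, -1, 0, 0, 0, -1],
  [0, 0, -1.5, 0, 0, 0, -1],
  [0, 0, -2, 0, 0, 0, -1],
  [0, 0, -2.5, 0, 0, 0, -1],
  [0, 0, -3, 0, 0, 0, -1],
  [0, 0, -3, 0, 0, 0, -1],
  [4, 0, -1, 0, 0, 0, -1],
  [4, 0, 0, 0, 0, 0, -1],
  [4, 0, 0, 0, 0, 0, -1],
  [4, 0, 0, 0, 0, 0, -1],
  [0, 0, 0, 0, 0, 0, -1],
])

```text
t: 13.2
eef_pos: [727.6, 37.5, 317.8]
ee_rot: [-2.452, -1.964, -0.003]
contact_force: [0.5, -0.6, -0.6]
opening: 85.6
```

Request:
drive_tool([
  [4, 0, 0, 0, 0, 0, -1],
  [4, 0, 0, 0, 0, 0, -1],
  [0, 0, 0, 0, 0, 0, -1],
  [0, 0, 0, 0, 0, 0, -1],
])

```text
t: 13.53
eef_pos: [744.9, 110.9, 317.3]
ee_rot: [2.454, 1.961, 0.0]
contact_force: [-0.4, -1.6, -0.0]
opening: 85.5
```

```bash
python3 - <<'E'
from station import arm
import cv2,numpy as np,pickle
S=arm.snapshot("side");T=arm.snapshot("top")
cv2.imwrite("pics/p6.png",np.hstack([cv2.resize(S["color"][110:310,180:480,::-1],None,fx=1.33,fy=1.33),cv2.resize(T["color"][40:240,140:440+30,::-1],(400,266))]))
pickle.dump((S,T),open("p6.pkl","wb"))
o=arm.get_obs();print(o["eef_pos"],o["contact_force"],o["t"])
E
```

```text
[744.81244701 108.37191057 317.38580098] [ 0.07160159  0.07740949 -0.04849864] 13.6333
```

View pics/p6.png

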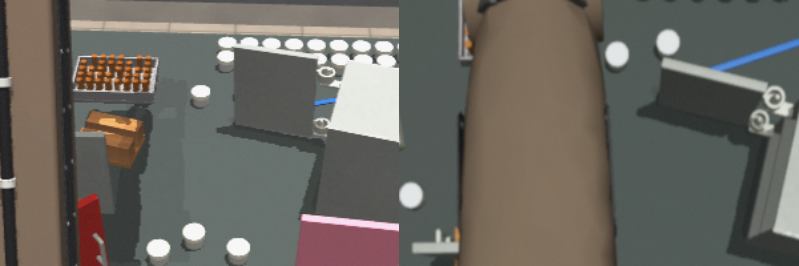

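Both views show the door hanging on the two pins, with the eyes around the pins, and the plain panel still in its stand. I'll do a quick check that nothing is moving, then hand in.

```bash
python3 - <<'E'
from station import arm
import cv2,pickle
_,T=pickle.load(open("p6.pkl","rb"));n=arm.snapshot("top")["color"]
d=cv2.absdiff(T["color"],n)[60:180,310:470];print("max diff",d.max(),d.mean())
print(arm.get_obs()["contact_force"].round(1),arm.hand_in())
E
```

```text
max diff 23 1.0949826388888888
the job is handed in; nothing more can be done
[ 0.  -0.6  0.2] None
```

I hung the grey door with the two eyes on both cupboard pins, let go, backed the arm away and handed the job in at about 14 s of the 42 s allowed. `arm.hand_in()` gives no verdict, so the result rests on the checks below.

- **Grasp and approach:** I took the door by its top edge near the balance point and lifted it 62 mm. I brought it in level from the front and lined the eyes up with the pins to about 1 mm in the side view; the arm blocked the top view there.
- **Seating:** I lowered it gently. The seat force rose at the tool height I expected, within about 0.3 mm, and reached about 5.5 N. A crop of the side view showed both eyes resting on the shoulders.
- **After release:** Wrist force was about 0 N. Both cameras showed the door upright on both pins, and the plain panel still looked upright in its stand, though I did not measure its position.
- **At rest:** Comparing two successive top pictures showed only noise-level change (mean 1.1, maximum 23 grey levels).
- **Disagreement:** The two cameras differed by 1–3 mm in absolute position, so I aligned the eyes to the pins within the same image.

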